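Click the spare battery pack into the free charger

TASK

The transport incubator's spare battery pack is lying on the flow bench. Put it on charge in the free charger: heel raised, feel the nose into the floating contact block under the lip, then rock the heel down until the orange latch clicks shut over it and the pack sits flat and fully home. Do not force the contacts, let go of the pack, and leave the timer, the dish, the tip box and the occupied charger as they are.

Things in the scene. Friction and masses are not known exactly. Their poses are not given: they have to be found in the camera images.
- pack: Loose black battery pack, 0.36 to 0.54 kg. Shell 120 x 56 x 44 mm (x, y, z), lying flat, blue label up. Origin: centre of the shell's underside; x points to the nose end, z up through the label. Centre of mass within 3 of the shell's middle.
- nose (a point): Lower edge of the pack's nose tip, middle: (78, 0, 2) mm from the pack's origin. The nose is a grey plug with brass strips on top, standing 18 out of the shell's +x end face, 36 wide, from 2 to 14 above the underside.
- heel (a point): Upper edge of the shell's heel (-x) end, middle: (-60, 0, 44) mm from the pack's origin. Below it a grey heel ledge stands 8 out of the end face, 32 wide, from 0 to 10 above the underside; the latch's tooth closes over this ledge.
- charger: The FREE white charger (bay empty, red lamp), fixed, 180 x 84 mm (x, y), 50 high at the socket end. Origin: on the bench under the middle of the bay; x points to the socket end. A seated pack has the same x, y and yaw (play 2) and its underside on the bay floor, 24 above the bench. Force between pack and charger over 80 N damages the contacts.
- bay (a point): Middle of the bay floor: (0, 0, 24) mm from the charger's origin, same axes. Guide rails on both sides of its latch half (x = -50 to 0) rise 14 above the floor and stand 60 apart (shell 56): the pack must be in mid-bay to come down between them, and carries the floating contact block along.
- socket (a point): Mouth of the socket with its blue contact block in mid-travel: (61, 0, 24) mm from the charger's origin. The block floats sideways in its shroud, up to 9 mm along the charger's y either way, and stays where the last pack left it (about 2 N moves it): this point does NOT follow it. Its slot faces the charger's -x: 40 wide (nose 36), 17 high, 21 deep, on the bay floor.
- lip (a point): Lower front edge of the shroud's fixed lip, middle: (64, 0, 41) mm from the charger's origin; the lip is 9 thick, its top 50 above the bench. A level pack cannot go in (lip, latch). With the heel raised 10 to 20 degrees the nose passes 8 to 14 into the slot and the shell is clear of the rails, free to shift sideways; the nose slides in to 17 as the pack comes level.
- latch (a joint): Hinge angle (rad) of the free charger's orange spring latch at the bay's -x end: 0 closed (also with the bay empty), up to about 0.15 while the heel ledge pushes it back away from the bay, 0 again when the ledge is under the tooth. Spring 0.036 Nm plus 0.3 Nm/rad, range to 0.45. Pressing the heel past it takes about 8 to 18 N.
- tooth (a point): Tip of the latch's tooth, middle of its lower edge: (-64.5, 0, 35.5) mm from the charger's origin when closed, 11.5 above the bay floor, 28 wide. Its ramp rises to x = -69, 30 above the floor, and the thumb tab on to x = -77, 39 above the floor. It pivots at (-73, 0, 8) mm of the charger.
- charger_full: The OCCUPIED charger, the same model with a pack already seated in it (green lamp), fixed; with its pack 68 mm high. Origin and axes as for the free one. Which of the two stands left and which right varies.
- timer: Black bench timer with a yellow key, 66 x 92 x 20 mm, loose. Origin: centre of the underside.
- dish: Clear lidded four-well dish, 70 x 70 x 15 mm, loose. Origin: centre of the underside.
- tip_box: Pipette-tip box, white with a blue lid, 86 x 124 x 71 mm, loose. Origin: centre of the underside.
Things that resemble listed ones, but are neither listed nor needed, are in the scene too. What is shaped like the pack but purple is not meant.

How it is judged:
By the outcome, as a careful person would: the job done as asked, in the order asked, and still so for the second after the job is handed in, with the robot touching nothing.
It also fails if it takes over 56 s, if anything falls off the work surface, if the arm or the gripper's body presses on something with over 40 N, if the wrist force passes 120 N, or if a joint passes its speed limit or range.

ROBOT

A 6-joint arm with a two-finger parallel gripper is mounted at the origin on the work surface. World frame = base frame: x ahead of the robot, y to its left, z up, the work surface at z = 0. Lengths are in m, angles in rad, forces in N, time in s.
With the tool pointing down it reaches from about 0.425 to 0.95 m from the base axis. Payload 3.5 kg.
Tool frame: the origin (TCP) lies midway between the tips of the shut fingers; the grasp point (between the pads) lies 19 mm behind it; z points along the fingers, y is the direction in which the jaws open and shut (so a half turn about z gives the same grasp; the last joint's range is limited). The gripper opens to 85 mm and grips with 20 to 120 N. Pads are 22 mm wide; open, the fingers measure 114 mm over their backs; the gripper's body (76 mm by 85 mm) begins 54 mm behind the grasp point. The pads swing forward as they close: fully open they stand 13 mm farther back than shut.
Start: joints at [-1.448, 0.286, 1.577, -0, 1.279, -0.15], TCP at [0.182, -0.65, 0.231] pointing down, gripper open.
Joint ranges: [-2.77, 2.77], [-0.9, 2.22], [0.21, 2.48], [-1.53, 4.67], [0.24, 2.81], [-2.84, 2.84]. Speed limits (rad/s): [2.79, 2.79, 3.14, 3.14, 3.14, 3.14].

INTERFACE

Orientations are given as a unit quaternion [x, y, z, w].
In Python, from plant import * gives the robot as it stands.
- The arm moves only by the shell command python3 -m jog 'ROWS' [FORCE]. ROWS is a JSON object of lists of equal length, an entry for each row: "travel": the shift along the world's x, y, z in mm, a list of three; "dr": the turn, a rotation vector about the world's x, y, z in degrees, a list of three; "jaw": the closure in counts, from 0 (fully open) to 255 (shut). In form: {"travel": [[x, y, z], ...], "dr": [[wx, wy, wz], ...], "jaw": [jaw, ...]}. A call has 1 to 5 rows; each row shifts and turns the commanded pose from where the row before left it; what a row does not reach is not made up. A row lasts 1/12 s, in which the tool goes at most 41.7 mm and 7.16 degrees, less where a joint would pass 70% of its speed; a pose out of reach is approached as far as the arm can. A call is refused whole if a number of a shift passes 41.7 or a number of a turn 7.16, either way. A call with a gripper value outside its range is refused whole. The fingers move at their own pace and stop on an object; FORCE is the grip in N (left out, the last holds). Time passes only in rows, so rows that do not move let the fingers close. It gives the time, the measured TCP pose, the force and the opening at its end, in the units of the state.
- get_state(): the state, without advancing time (a new reading comes with each control period).
- read_camera(name): name is "scene" or "top" or "wrist"; returns the picture (400x640x3 uint8, red, green, blue); there is no depth.
- camera_info(name): a dict with "K" (3x3 intrinsics, pixels), "R" (3x3) and "t" (3): a world point X has camera coordinates R X + t; the wrist camera has in their place "mount" (4x4, takes a point from camera to tool coordinates, whose origin is the TCP and whose axes are the flange's). Camera axes: x right, y down, z forward; pixel columns grow to the right and rows downward; lengths in m; the calibration is good to about 2 mm. A picture is of the moment at which its call begins: read the wrist's pose just before it. camera_info takes no time and is no camera call.
- sign_off(): hands the job in, once; it reports no verdict.
The state is a dict: "time": time; "qpos": joint angles; "dq": joint speeds; "joint_efforts": joint torques, N m; "eef_pos": TCP position; "tcp_rot": TCP orientation; "contact_force": force on the tool from outside, world axes, zero at the start; "wrist_torque": the same for the moment, N m; "opening": opening from 0.0 (shut) to 1.0 (fully open).
Only numpy, scipy, OpenCV 4.12 (cv2) and the standard library are available. Lean on these libraries where they do the work, as an engineer would, in place of code of your own. Each camera call takes 0.05 s, during which the arm holds its last target. There are 200 camera calls.

## Working session

There is one attempt and no reset: what is moved stays moved. The work goes in short steps, Python scripts to look and compute and a shell command to move; the robot and the scene stay as the last step left them, time stands still between calls to the robot, and variables do not carry over. Pictures are saved under pics/ and viewed, about 8 in all and at most 12, crops included, and the job is handed in when it is done.

```bash
mkdir -p pics; ls
python3 - <<'E'
from plant import *
import cv2,numpy as np
for n in ("top","scene"):
    im=read_camera(n); cv2.imwrite(f"pics/{n}0.png",im[:,:,::-1])
    c=camera_info(n); print(n,np.round(c["K"],1).tolist(),np.round(c["R"],4).tolist(),np.round(c["t"],4).tolist())
print(camera_info("wrist")); print(get_state())
E
```

```text
pics
top [[494.8, 0.0, 315.7], [0.0, 494.8, 204.3], [0.0, 0.0, 1.0]] [[0.0044, -1.0, 0.0026], [-0.9933, -0.0047, -0.1154], [0.1154, -0.0021, -0.9933]] [-0.0036, 0.5626, 1.1895]
scene [[364.3, 0.0, 316.1], [0.0, 364.3, 194.8], [0.0, 0.0, 1.0]] [[0.7888, 0.6143, 0.0224], [0.356, -0.4267, -0.8314], [-0.5011, 0.6638, -0.5553]] [-0.4186, -0.1585, 0.9913]
{'K': array([[312.80792047,   0.        , 325.59041318],
       [  0.        , 312.80792047, 198.09751158],
       [  0.        ,   0.        ,   1.        ]]), 'mount': array([[ 1.24135309e-03, -9.62308436e-01, -2.71957596e-01,
         6.88591372e-02],
       [ 9.99998742e-01,  1.46323266e-03, -6.13072059e-04,
        -6.04107341e-04],
       [ 9.87901651e-04, -2.71956493e-01,  9.62309041e-01,
        -1.42888746e-01],
       [ 0.00000000e+00,  0.00000000e+00,  0.00000000e+00,
         1.00000000e+00]])}
{'time': 0.1, 'qpos': array([-1.44798326e+00,  2.87128112e-01,  1.57806202e+00,  8.84356252e-06,
        1.27863138e+00, -1.50012021e-01]), 'dq': array([-0.00095372, -0.00260804, -0.00322621, -0.00032834,  0.00124974,
       -0.00103753]), 'joint_efforts': array([ 4.74389853e-04, -4.07297516e+01, -2.93700385e+01, -1.57119525e-04,
        3.40562859e-03, -1.61037732e-06]), 'eef_pos': array([ 0.18182745, -0.64941098,  0.23003448]), 'tcp_rot': array([ 9.90709787e-01,  1.35988515e-01,  1.93877623e-05, -1.11426772e-03]), 'contact_force': array([ 0.49412614,  0.39560236, -0.32847472]), 'wrist_torque': array([-0.01679873,  0.00368992, -0.03260528]), 'opening': 1.0015083392736928}
```

View pics/top0.png

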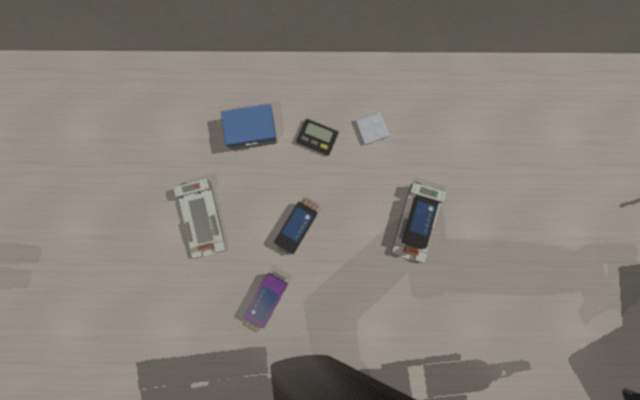

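View pics/scene0.png

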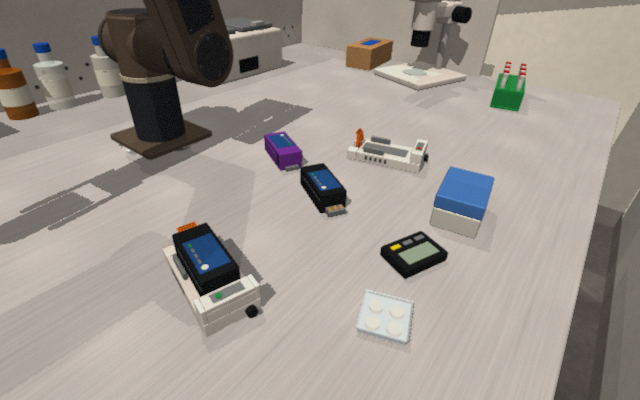

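Candidates: the loose black pack at top (296,227), which I choose; the purple lookalike at (266,300); the pack in the occupied charger (421,220, green lamp). The free charger is at (200,217), with its socket end up and red lamp at (193,187), and the orange latch at (205,247). Next I check the choice in a close crop.

```bash
cat > h.py <<'E'
from plant import *
import cv2,numpy as np
from scipy.spatial.transform import Rotation as Ro
def cam(name):
    c=camera_info(name); K=np.array(c["K"])
    if name!="wrist": return K,np.array(c["R"]),np.array(c["t"])
    s=get_state(); T=np.eye(4); T[:3,:3]=Ro.from_quat(s["tcp_rot"]).as_matrix(); T[:3,3]=s["eef_pos"]
    W=np.linalg.inv(T@c["mount"]); return K,W[:3,:3],W[:3,3]
def unproj(c,px,z):
    K,R,t=c; d=R.T@np.linalg.solve(K,[px[0],px[1],1.]); o=-R.T@t
    return o+d*(z-o[2])/d[2]
def proj(c,X):
    K,R,t=c; p=K@(R@np.asarray(X,float).T+t[:,None]); return (p[:2]/p[2]).T
def snap(name,f,box=None,k=1):
    c=cam(name); im=read_camera(name)[:,:,::-1]; np.savez(f"pics/{f}.npz",K=c[0],R=c[1],t=c[2]); cv2.imwrite(f"pics/{f}_raw.png",im)
    if box: x0,y0,x1,y1=box; im=im[y0:y1,x0:x1]
    cv2.imwrite(f"pics/{f}.png",cv2.resize(np.ascontiguousarray(im),None,fx=k,fy=k,interpolation=cv2.INTER_CUBIC))
def load(f):
    d=np.load(f"pics/{f}.npz"); return d["K"],d["R"],d["t"]
def st():
    s=get_state(); print("t",round(s["time"],2),"pos",np.round(s["eef_pos"]*1000,1),"zax",np.round(Ro.from_quat(s["tcp_rot"]).as_matrix()[:,2],3),"yax",np.round(Ro.from_quat(s["tcp_rot"]).as_matrix()[:,1],3),"F",np.round(s["contact_force"],1),"M",np.round(s["wrist_torque"],2),"op",round(s["opening"],3),"q",np.round(s["qpos"],2))
E
python3 - <<'E'
from h import *
snap("top","top1",(165,170,325,270),5)
c=cam("top")
for n,p,z in (("pack",(296,227),.044),("nose",(309,204),.014),("free",(200,217),.024),("full",(421,220),.068),("sock",(193,187),.05),("latch",(205,247),.05)): print(n,unproj(c,p,z).round(3))
E
```

```text
pack [0.506 0.047 0.044]
nose [0.566 0.016 0.014]
free [0.531 0.286 0.024]
full [ 0.522 -0.253  0.068]
sock [0.602 0.299 0.05 ]
latch [0.456 0.265 0.05 ]
```

View pics/top1.png

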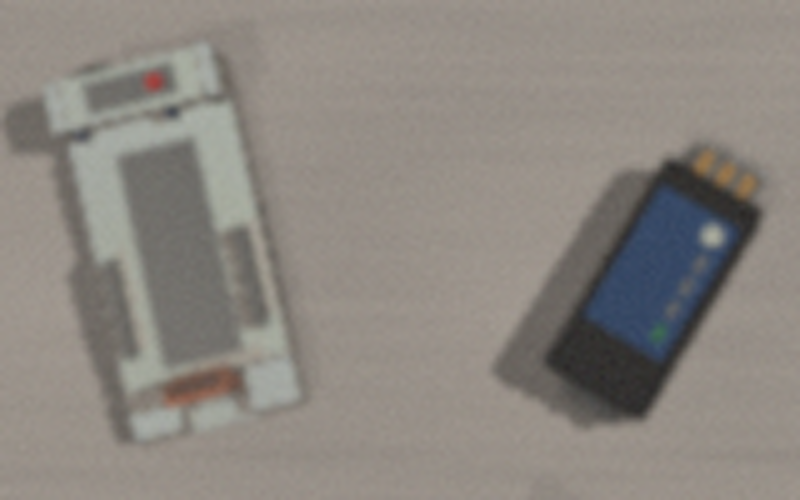

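The crop confirms it: black shell with blue label, and brass strips on the nose at the upper right (crop 730,175). The free charger's bay is empty, its lamp is red, and its latch is at (205,385). Now I fit coarse poses.

```bash
cat >> h.py <<'E'
from scipy.optimize import least_squares
def fit(c,L,px,x0):
    """planar pose x,y(m),yaw(deg) from local points L (mm, z above bench) and pixels"""
    L=np.array(L,float)/1000; px=np.array(px,float)
    def w(p):
        a=np.radians(p[2]); r=np.array([[np.cos(a),-np.sin(a),0],[np.sin(a),np.cos(a),0],[0,0,1]])
        return L@r.T+[p[0],p[1],0]
    r=least_squares(lambda p:(proj(c,w(p))-px).ravel(),x0,x_scale=[.01,.01,1],loss="soft_l1")
    print("fit",np.round([r.x[0]*1000,r.x[1]*1000,r.x[2]],1),"res px",np.round((proj(c,w(r.x))-px),1).tolist()); return r.x
E
python3 - <<'E'
from h import *
c=load("top1"); f=lambda a:[(165+x/5-.4,170+y/5-.4) for x,y in a]
fit(c,[(60,28,44),(60,-28,44),(-60,-28,44),(-60,28,44)],f([(668,163),(758,208),(640,415),(548,360)]),[.506,.047,-27])
fit(c,[(90,42,50),(90,-42,50),(-90,42,24),(-90,-42,24)],f([(45,88),(210,43),(125,440),(303,400)]),[.53,.286,13])
E
```

```text
fit [506.9  48.2 -30. ] res px [[-0.2, -2.6], [1.6, -0.2], [0.2, 1.1], [-1.3, 0.4]]
fit [526.7 285.1  13.9] res px [[-0.5, -1.1], [0.1, -0.1], [1.5, 0.6], [-0.6, 0.4]]
```

```bash
python3 -m jog '{"travel":[[30,30,0],[30,30,0],[30,30,0],[25,33,0],[20,36,0]],"dr":[[0,0,7],[0,0,7],[0,0,7],[0,0,7],[0,0,7]],"jaw":[0,0,0,0,0]}'
python3 -m jog '{"travel":[[20,36,0],[20,36,0],[20,36,0],[20,36,0],[20,36,0]],"dr":[[0,0,7],[0,0,7],[0,0,7],[0,0,7],[0,0,7]],"jaw":[0,0,0,0,0]}'
python3 -m jog '{"travel":[[15,38,0],[15,38,0],[15,38,0],[15,38,0],[15,38,0]],"dr":[[0,0,7],[0,0,7],[0,0,7],[0,0,7],[0,0,7]],"jaw":[0,0,0,0,0]}'
python3 -m jog '{"travel":[[5,36,0],[5,36,0],[0,36,0],[0,36,0],[0,36,0]],"dr":[[0,0,7],[0,0,7],[0,0,7],[0,0,7],[0,0,-3]],"jaw":[0,0,0,0,0]}'; python3 -c "
from h import *
st()"
```

```text
time: 0.57
eef_pos: [0.3166, -0.4912, 0.2309]
tcp_rot: [0.903, 0.43, 0.0, -0.0]
contact_force: [0.3, -0.8, 0.8]
opening: 0.999
time: 0.98
eef_pos: [0.4157, -0.3106, 0.2311]
tcp_rot: [0.732, 0.682, 0.0, -0.0]
contact_force: [-0.8, -0.1, -0.1]
opening: 1.0
time: 1.4
eef_pos: [0.4904, -0.1206, 0.2312]
tcp_rot: [0.493, 0.87, -0.0, 0.0]
contact_force: [0.6, -0.4, 0.4]
opening: 1.005
time: 1.82
eef_pos: [0.4998, 0.0592, 0.2311]
tcp_rot: [0.293, 0.956, -0.0, -0.0]
contact_force: [1.6, 0.6, 0.3]
opening: 1.004
t 1.82 pos [499.8  59.2 231.1] zax [-0. -0. -1.] yax [ 0.561  0.828 -0.   ] F [1.6 0.6 0.3] M [0.02 0.   0.05] op 1.004 q [-0.08 -0.1   1.99 -0.    1.25 -1.06]
```

```bash
python3 -c "
from h import *
snap('wrist','w1')"
python3 -m jog '{"travel":[[-4,30,-11],[-4,30,-11],[-4,30,-11],[-4,30,-11],[-4,30,-11]],"dr":[[0,0,7],[0,0,7],[0,0,7],[0,0,7],[0,0,7]],"jaw":[0,0,0,0,0]}'
python3 -m jog '{"travel":[[-5,30,-12],[-5,30,-12],[0,0,0],[0,0,0]],"dr":[[0,0,7],[0,0,6],[0,0,0],[0,0,0]],"jaw":[0,0,0,0]}'
python3 -c "
from h import *
st();snap('wrist','w2');snap('wrist','w2c',(150,0,490,250),2.35)"
```

```text
time: 2.28
eef_pos: [0.4797, 0.2086, 0.1757]
tcp_rot: [-0.008, 1.0, -0.0, -0.0]
contact_force: [0.7, -0.4, -1.1]
opening: 1.002
time: 2.62
eef_pos: [0.4691, 0.2681, 0.151]
tcp_rot: [-0.12, 0.993, -0.0, -0.001]
contact_force: [-0.7, -0.2, 0.3]
opening: 0.997
t 2.62 pos [469.1 268.1 151. ] zax [-0.003 -0.001 -1.   ] yax [-0.238  0.971 -0.001] F [-0.7 -0.2  0.3] M [-0.    0.01 -0.02] op 0.997 q [ 0.33  0.07  1.98 -0.    1.1  -1.48]
```

View pics/w1.png

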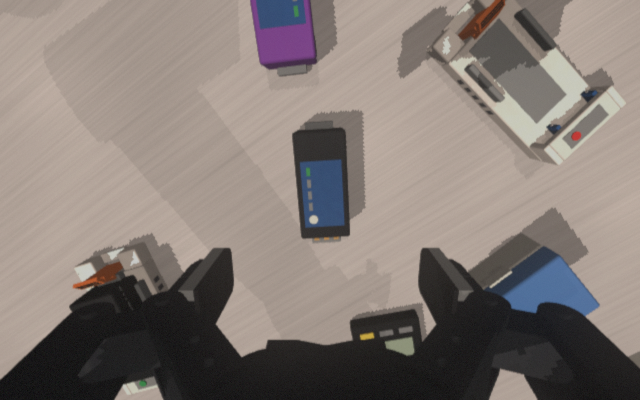

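View pics/w2c.png

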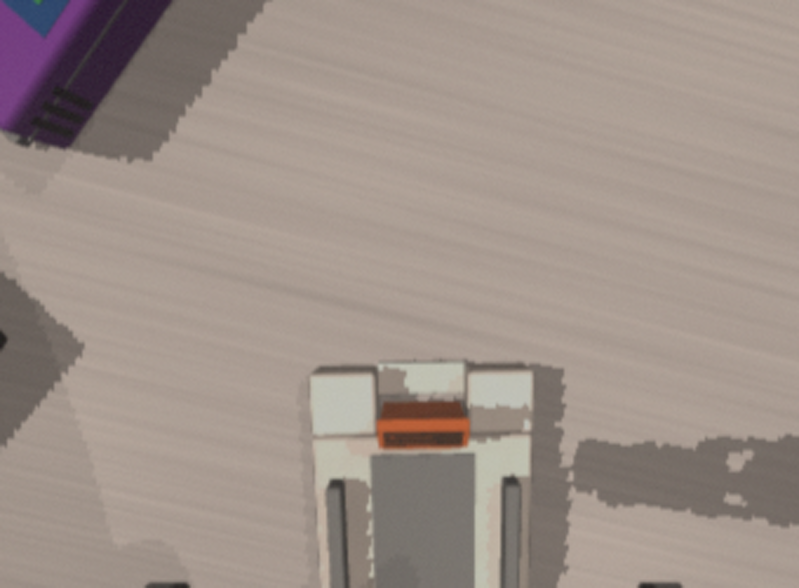

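w1 shows the pack in the middle (top face 293,130 to 349,238), the charger upper right, and the blue block ends near (588,95) and (554,128). w2c shows only the latch half, because image "down" is toward the socket. I'll tilt the camera for one good view of the socket.

```bash
python3 -m jog '{"travel":[[19,6,12],[19,6,12],[19,5,12],[20,5,13],[0,0,0]],"dr":[[1.6,-6.5,0],[1.6,-6.5,0],[1.6,-6.5,0],[0,0,0],[0,0,0]],"jaw":[0,0,0,0,0]}'
python3 -m jog '{"travel":[[0,0,0],[0,0,0]],"dr":[[0,0,0],[0,0,0]],"jaw":[0,0]}'
python3 - <<'E'
from h import *
st();snap('wrist','w3'); c=load('w3')
a=np.radians(13.9);R=np.array([[np.cos(a),-np.sin(a),0],[np.sin(a),np.cos(a),0],[0,0,1]])
L=np.array([(61,0,24),(64,0,41),(-64.5,0,35.5),(90,42,50),(90,-42,50),(-90,42,24)])/1000
p=proj(c,L@R.T+[.5267,.2851,0]);print(p.round())
im=cv2.imread('pics/w3_raw.png')[0:250,200:470]; cv2.imwrite('pics/w3.png',cv2.resize(im,None,fx=2.4,fy=2.4,interpolation=cv2.INTER_CUBIC))
E
```

```text
time: 3.13
eef_pos: [0.5508, 0.2886, 0.2056]
tcp_rot: [-0.115, 0.977, 0.022, 0.177]
contact_force: [-0.3, 0.2, 1.8]
opening: 1.002
time: 3.3
eef_pos: [0.5473, 0.2884, 0.2013]
tcp_rot: [-0.116, 0.978, 0.021, 0.173]
contact_force: [-0.3, -0.0, -0.2]
opening: 1.0
t 3.3 pos [547.3 288.4 201.3] zax [ 0.333  0.081 -0.939] yax [-0.234  0.972  0.001] F [-0.3 -0.  -0.2] M [-0.07  0.16  0.02] op 1.0 q [ 0.33  0.02  1.96 -0.04  0.81 -1.45]
[[326. 156.]
 [326. 167.]
 [326.  18.]
 [368. 193.]
 [285. 194.]
 [381. -23.]]
```

View pics/w3.png

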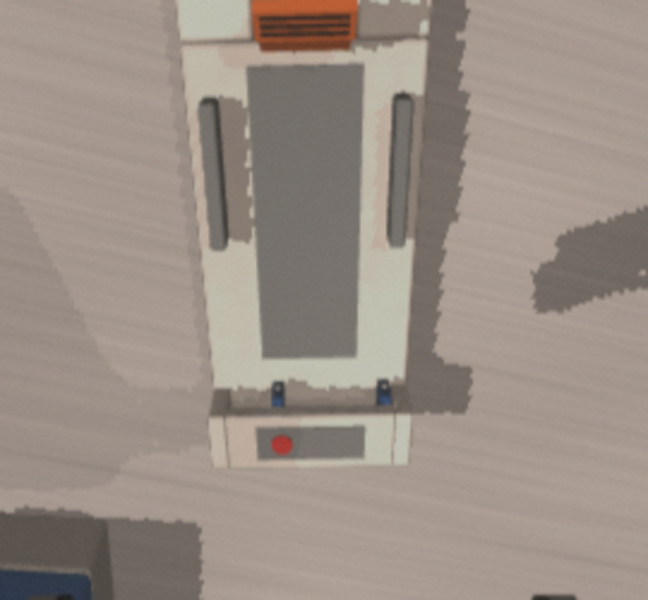

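w3 shows the blue block's arms at crop (278,395) and (384,393), so its middle is at about 331. The charger's axis there is at about 310, so the block sits about 9 mm toward the charger's +y. The rails run from (217,100) to (225,247) and from (393,97) to (390,245). Next I fit poses and overlay them as a check.

Run:
```python
from h import *
c1=load('w1'); c3=load('w3')
P=fit(c1,[(-60,-28,44),(-60,28,44),(60,-28,44),(60,28,44)],[(293,130),(345,128),(301,238),(350,235)],[.507,.048,-30])
f=lambda a:[(200+x/2.4-.3,y/2.4-.3) for x,y in a]
C=fit(c3,[(-50,-30,38),(0,-30,38),(-50,30,38),(0,30,38),(-64.5,-14,35.5),(-64.5,14,35.5)],f([(217,98),(226,249),(394,96),(389,247),(261,48),(351,49)]),[.527,.285,13.9])
def w(p,L):
    a=np.radians(p[2]);R=np.array([[np.cos(a),-np.sin(a),0],[np.sin(a),np.cos(a),0],[0,0,1]]); return np.array(L)/1000@R.T+[p[0],p[1],0]
def draw(n,c,p,segs,box,k):
    im=cv2.imread(f'pics/{n}_raw.png'); x0,y0,x1,y1=box; im=cv2.resize(im[y0:y1,x0:x1],None,fx=k,fy=k,interpolation=cv2.INTER_CUBIC)
    for s,col in segs:
        q=((proj(c,w(p,s))+.5-[x0,y0])*k-.5); cv2.polylines(im,[np.round(q*8).astype(np.int32)],False,col,1,cv2.LINE_AA,3)
    return im
g=(0,255,0);r=(0,0,255)
A=draw('w3',c3,C,[([(-50,-30,38),(0,-30,38)],g),([(-50,30,38),(0,30,38)],g),([(64,-20,41),(64,0,41),(64,20,41)],r),([(64,-42,50),(64,42,50),(90,42,50),(90,-42,50),(64,-42,50)],g),([(-60,0,24),(60,0,24)],r),([(61,-11,24),(61,-11,41)],g),([(61,29,24),(61,29,41)],g),([(-64.5,-14,35.5),(-64.5,14,35.5)],g)],(270,0,390,200),3)
B=draw('w1',c1,P,[([(-60,-28,44),(-60,28,44),(60,28,44),(60,-28,44),(-60,-28,44)],g),([(78,-18,14),(78,18,14)],g),([(78,-18,2),(78,18,2)],r)],(270,110,380,260),4)
H=max(A.shape[0],B.shape[0]); pad=lambda i:cv2.copyMakeBorder(i,0,H-i.shape[0],0,0,0)
cv2.imwrite('pics/ov.png',cv2.hconcat([pad(A),pad(B)]))
```

```text
fit [505.6  51.8 -30.9] res px [[-1.0, 0.3], [1.2, -0.7], [-0.2, 0.0], [0.1, 0.5]]
fit [527.3 286.7  14.2] res px [[-0.7, 0.6], [-0.0, -0.0], [1.3, 0.5], [-0.2, 0.1], [0.6, -0.2], [-0.7, -1.0]]
```

View pics/ov.png

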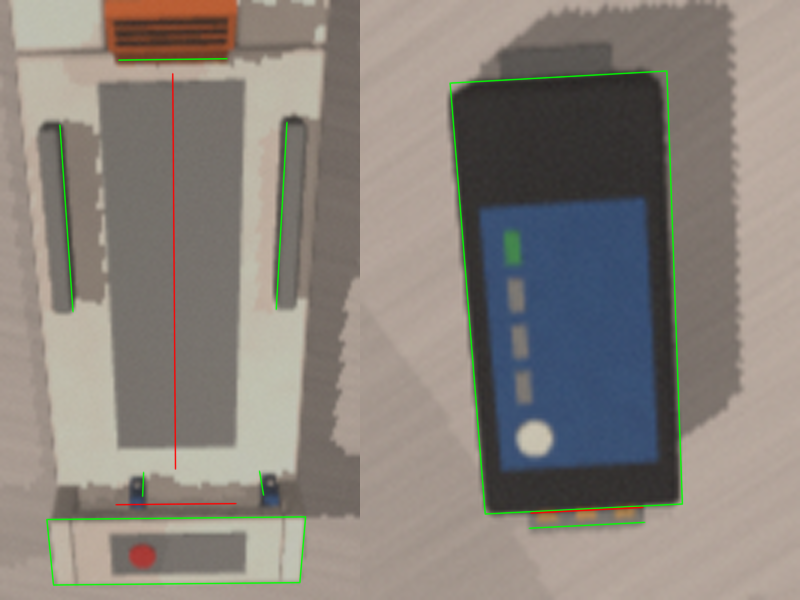

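The overlay fits both. Charger: (527.3, 286.7) mm, yaw 14.3°. Pack: (505.6, 51.8), yaw −30.9°. The block is about 9 mm to +y. Now I grasp the pack across its width, 5 mm heelward of centre, with the tool's x axis toward the heel.

```bash
python3 -m jog '{"travel":[[-5,-23,-5],[-5,-23,-5],[-5,-23,-5],[-5,-23,-10],[-5,-24,-10]],"dr":[[-1.6,6.5,0],[-1.6,6.5,0],[-1.6,6.5,0],[0,0,-7],[0,0,-7]],"jaw":[0,0,0,0,0]}'
python3 -m jog '{"travel":[[-5,-24,-10],[-4,-24,-10],[-4,-24,-10],[-4,-24,-13],[-4,-22,-13]],"dr":[[0,0,-7],[0,0,-7],[0,0,-7],[0,0,-7],[0,0,-2.4]],"jaw":[0,0,0,0,0]}'
python3 -m jog '{"travel":[[0,0,0],[0,0,0]],"dr":[[0,0,0],[0,0,0]],"jaw":[0,0]}'; python3 -c "
from h import *
st()"
```

```text
time: 3.77
eef_pos: [0.5227, 0.1723, 0.1657]
tcp_rot: [0.006, 1.0, -0.0, -0.0]
contact_force: [0.7, 0.0, -1.1]
opening: 0.996
time: 4.18
eef_pos: [0.5003, 0.0541, 0.1094]
tcp_rot: [0.268, 0.963, -0.0, -0.0]
contact_force: [-1.0, -0.7, 0.5]
opening: 1.002
time: 4.35
eef_pos: [0.4999, 0.0548, 0.109]
tcp_rot: [0.266, 0.964, -0.0, -0.002]
contact_force: [0.8, 1.0, -0.0]
opening: 0.999
t 4.35 pos [499.9  54.8 109. ] zax [-0.003  0.001 -1.   ] yax [ 0.513  0.858 -0.001] F [ 0.8  1.  -0. ] M [0.02 0.   0.03] op 0.999 q [-0.09  0.05  2.09  0.    1.01 -1.13]
```

```bash
python3 -m jog '{"travel":[[1,0,-30],[0,0,-30],[0,0,-20],[0,0,-15],[0,0,0]],"dr":[[0,0,0],[0,0,0],[0,0,0],[0,0,0],[0,0,0]],"jaw":[0,0,0,0,0]}' 80
python3 -m jog '{"travel":[[0,0,0],[0,0,0],[0,0,0],[0,0,0],[0,0,0]],"dr":[[0,0,0],[0,0,0],[0,0,0],[0,0,0],[0,0,0]],"jaw":[60,120,255,255,255]}' 80
python3 -m jog '{"travel":[[0,0,0],[0,0,0],[0,0,0],[0,0,0],[0,0,0]],"dr":[[0,0,0],[0,0,0],[0,0,0],[0,0,0],[0,0,0]],"jaw":[255,255,255,255,255]}' 80; python3 -c "
from h import *
st()"
```

```text
time: 4.77
eef_pos: [0.4999, 0.0566, 0.0125]
tcp_rot: [0.264, 0.964, -0.0, -0.003]
contact_force: [-1.3, 0.3, -0.8]
opening: 1.003
time: 5.18
eef_pos: [0.5042, 0.0554, 0.0176]
tcp_rot: [0.265, 0.964, 0.0, 0.002]
contact_force: [-0.5, 1.4, 6.0]
opening: 0.64
time: 5.6
eef_pos: [0.5043, 0.0554, 0.0176]
tcp_rot: [0.265, 0.964, 0.0, 0.002]
contact_force: [0.9, 0.7, 7.1]
opening: 0.637
t 5.6 pos [504.3  55.4  17.6] zax [ 0.004 -0.    -1.   ] yax [0.511 0.86  0.002] F [0.9 0.7 7.1] M [-0.02  0.22  0.06] op 0.637 q [-0.09  0.21  2.11  0.    0.81 -1.13]
```

Gripped: opening 0.64 (about 54 mm); the 7 N upward force comes from the pads swinging forward onto the pack. I compute the pre-insertion TCP.

```bash
cat >> h.py <<'E'
C=np.array([527.3,286.7,0.]); CY=14.3
Rc=Ro.from_euler('z',CY,degrees=True).as_matrix()
def tcp(n,pitch,g=-5,h=17):
    """world TCP (mm) for the nose point n (charger mm) with heel raised by pitch deg; g,h = TCP in pack x,z"""
    R=Rc@Ro.from_euler('y',pitch,degrees=True).as_matrix()
    return C+Rc@np.array(n,float)+R@(np.array([g,0,h])-np.array([78,0,2]))
def nose(g=-5,h=17):
    """nose & pitch from measured TCP"""
    s=get_state(); Rt=Ro.from_quat(s["tcp_rot"]).as_matrix(); Rp=Rt@np.diag([-1,1,-1])
    f=lambda q:np.round(Rc.T@(s["eef_pos"]*1000+Rp@(np.array(q)-[g,0,h])-C),1)
    e=Ro.from_matrix(Rc.T@Rp).as_euler('ZYX',degrees=True).round(1)
    print("nose",f([78,0,2]),"heelledge",f([-68,0,0]),"org",f([0,0,0]),"yaw,pitch,roll",e,"F_ch",np.round(Rc.T@s["contact_force"],1))
E
python3 - <<'E'
from h import *
for n,p in (((20,8.5,70),15),((45,8.5,30),15),((61,8.5,27),15),((71,8.5,27),15),((71,0,27),15),((78,0,26),0)): print(n,p,tcp(n,p).round(1))
st()
E
```

```text
(20, 8.5, 70) 15 [470.7 281.  106. ]
(45, 8.5, 30) 15 [494.9 287.2  66. ]
(61, 8.5, 27) 15 [510.4 291.2  63. ]
(71, 8.5, 27) 15 [520.1 293.6  63. ]
(71, 0, 27) 15 [522.2 285.4  63. ]
(78, 0, 26) 0 [522.5 285.5  41. ]
t 5.6 pos [504.3  55.4  17.6] zax [ 0.004 -0.    -1.   ] yax [0.511 0.86  0.002] F [0.9 0.7 7.1] M [-0.02  0.22  0.06] op 0.637 q [-0.09  0.21  2.11  0.    0.81 -1.13]
```

```bash
python3 -m jog '{"travel":[[0,0,10],[0,0,20],[0,0,25],[-3,20,20],[-4,25,20]],"dr":[[0,0,0],[0,0,0],[0,0,0],[0,0,7],[0,0,7]],"jaw":[255,255,255,255,255]}' 80
python3 -m jog '{"travel":[[-4,30,0],[-4,30,0],[-4,30,0],[-4,30,0],[-4,30,0]],"dr":[[0,0,7],[0,0,7],[0,0,7],[0,0,7],[0,0,3]],"jaw":[255,255,255,255,255]}' 80
python3 -m jog '{"travel":[[-4,31.5,0],[0,0,0],[0,0,0],[0,0,0],[0,0,0]],"dr":[[-1.24,4.85,0],[-1.24,4.85,0],[-1.24,4.85,0],[0,0,0],[0,0,0]],"jaw":[255,255,255,255,255]}' 80
python3 - <<'E'
from h import *
st();nose();snap('wrist','w4');snap('scene','s4')
s=get_state();Rt=Ro.from_quat(s["tcp_rot"]).as_matrix();Rp=Rt@np.diag([-1,1,-1])
c=load('w4')
for g in (-8,-5,-2):
  L=np.array([(-60,-28,44),(-60,28,44),(-60,0,44),(60,0,44),(78,0,14)])-[g,0,17]
  print(g,proj(c,(s["eef_pos"]+L/1000@Rp.T)).round(1).tolist())
a=cv2.imread('pics/w4_raw.png')[100:400,170:470];b=cv2.imread('pics/s4_raw.png')[100:250,280:480]
a=cv2.resize(a,(600,600),interpolation=cv2.INTER_CUBIC)
cv2.imwrite('pics/w4.png',a); cv2.imwrite('pics/s4.png',cv2.resize(b,(800,600),interpolation=cv2.INTER_CUBIC))
E
```

```text
time: 6.02
eef_pos: [0.4948, 0.0998, 0.1113]
tcp_rot: [0.145, 0.99, -0.0, -0.0]
contact_force: [0.9, 0.2, -3.8]
opening: 0.638
time: 6.43
eef_pos: [0.4737, 0.2515, 0.1099]
tcp_rot: [-0.126, 0.992, -0.0, -0.001]
contact_force: [0.0, 0.8, -3.6]
opening: 0.64
time: 6.85
eef_pos: [0.4711, 0.2818, 0.1094]
tcp_rot: [-0.123, 0.984, -0.016, -0.13]
contact_force: [0.6, -0.3, -4.1]
opening: 0.639
t 6.85 pos [471.1 281.8 109.4] zax [-0.251 -0.064 -0.966] yax [-0.246  0.969 -0.001] F [ 0.6 -0.3 -4.1] M [ 0.1  -0.19 -0.01] op 0.639 q [ 0.34  0.28  1.83  0.02  1.29 -1.49]
nose [20.6  9.  73.3] heelledge [-120.9    9.2  109.3] org [-55.2   9.1  91.6] yaw,pitch,roll [-0.1 15.  -0. ] F_ch [ 0.5 -0.4 -4.1]
-8 [[247.3, 154.5], [398.8, 154.8], [323.1, 154.7], [323.2, 408.3], [323.5, 385.1]]
-5 [[246.8, 146.4], [399.3, 146.6], [323.1, 146.5], [323.2, 403.3], [323.5, 381.0]]
-2 [[246.2, 138.1], [399.9, 138.3], [323.1, 138.2], [323.2, 398.3], [323.5, 376.8]]
```

View pics/w4.png

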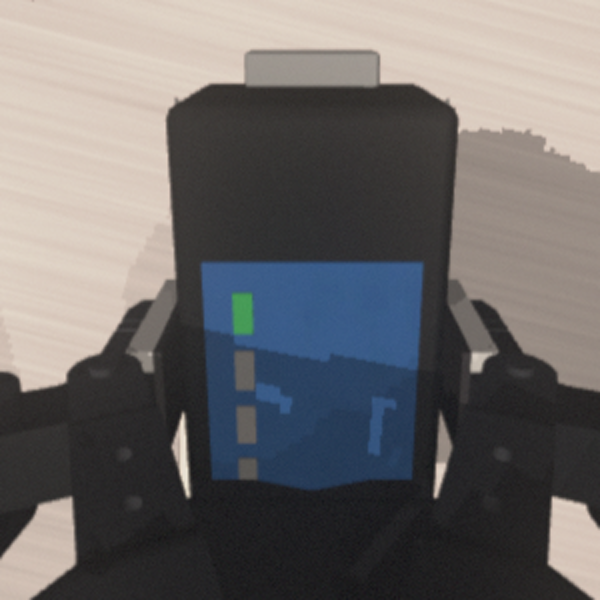

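w4 shows the pack held straight in the jaws; the outer edge of the heel ledge is at crop (246..379, 52), i.e. row 126, and the shell's heel edge is around rows 142–157. I use the ledge edge to get the grasp offset.

Run:
```python
from h import *
s=get_state();Rt=Ro.from_quat(s["tcp_rot"]).as_matrix();Rp=Rt@np.diag([-1,1,-1]);c=load('w4')
px=np.array([(293,126),(359.3,126)])
for h in (13,15,17,19):
  for g in (-8,-5,-2):
    L=np.array([(-68,-16,10),(-68,16,10),(-60,0,44),(-60,0,10)])-[g,0,h]
    print(h,g,proj(c,s["eef_pos"]+L/1000@Rp.T).round(1).tolist())
```

```text
13 -8 [[288.4, 128.0], [358.7, 128.1], [323.0, 156.2], [323.5, 145.8]]
13 -5 [[288.2, 121.2], [358.9, 121.4], [323.0, 147.7], [323.5, 139.2]]
13 -2 [[288.0, 114.4], [359.1, 114.5], [323.0, 139.2], [323.5, 132.6]]
15 -8 [[288.9, 127.8], [358.3, 127.9], [323.0, 155.4], [323.6, 145.3]]
15 -5 [[288.7, 121.1], [358.5, 121.2], [323.0, 147.1], [323.6, 138.8]]
15 -2 [[288.5, 114.3], [358.7, 114.4], [323.0, 138.7], [323.6, 132.3]]
17 -8 [[289.4, 127.5], [357.8, 127.7], [323.1, 154.7], [323.6, 144.9]]
17 -5 [[289.2, 120.9], [358.0, 121.1], [323.1, 146.5], [323.6, 138.5]]
17 -2 [[289.0, 114.3], [358.2, 114.4], [323.1, 138.2], [323.6, 132.0]]
19 -8 [[289.8, 127.3], [357.4, 127.4], [323.1, 153.9], [323.6, 144.4]]
19 -5 [[289.6, 120.8], [357.6, 120.9], [323.1, 145.9], [323.6, 138.1]]
19 -2 [[289.4, 114.2], [357.8, 114.3], [323.1, 137.7], [323.6, 131.7]]
```

View pics/s4.png

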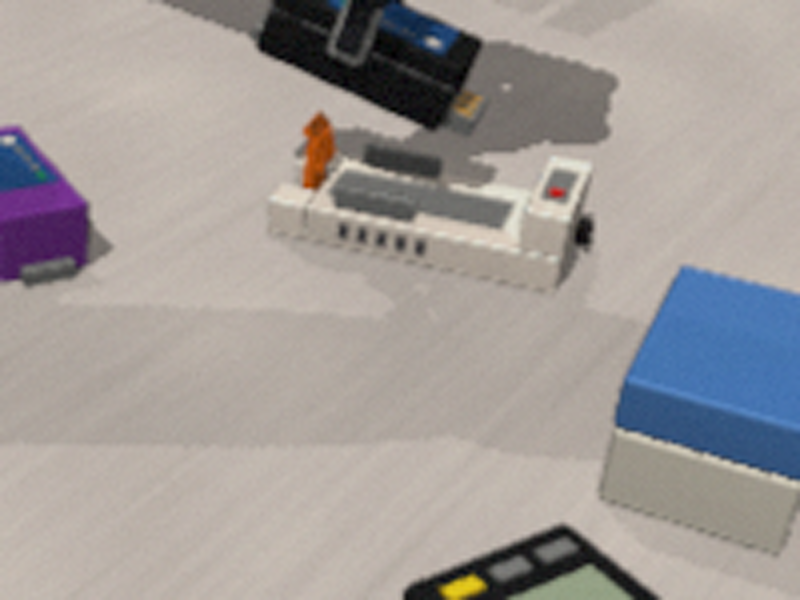

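g ≈ −7 mm. The pack also appears about 1.3 mm off to one side in the same camera; shifting the charger estimate by that amount also agrees with the top camera. s4 shows the nose pointing down toward the bay from behind the latch. I update the numbers and compute the insertion.

```bash
sed -i 's/^C=.*/C=np.array([527.6,285.4,0.]); CY=14.3/; s/g=-5,h=17/g=-7.2,h=18/g' h.py
python3 - <<'E'
from h import *
nose(); p0=get_state()["eef_pos"]*1000
for n in ((45,8.5,60),(50,8.5,28),(58,8.5,28),(70,8.5,28)): t=tcp(n,15); print(n,t.round(1),(t-p0).round(1)); p0=t
E
```

```text
nose [21.8 10.1 72.3] heelledge [-119.8   10.3  108.2] org [-54.1  10.2  90.6] yaw,pitch,roll [-0.1 15.  -0. ] F_ch [-0.   1.  -3.5]
(45, 8.5, 60) [493.4 285.4  97.5] [ 22.9   4.  -12.3]
(50, 8.5, 28) [498.2 286.7  65.5] [  4.8   1.2 -32. ]
(58, 8.5, 28) [506.  288.7  65.5] [7.8 2.  0. ]
(70, 8.5, 28) [517.6 291.6  65.5] [11.6  3.   0. ]
```

Run:
```python
from h import *
p0=get_state()["eef_pos"]*1000
for n in ((45,8.5,60),(50,8.5,27),(58,8.5,26.5),(70,8.5,26.5)): t=tcp(n,18); print(n,t.round(1),(t-p0).round(1)); p0=t
```

```text
(45, 8.5, 60) [495.4 286.  101.5] [24.9  4.6 -8.3]
(50, 8.5, 27) [500.2 287.2  68.5] [  4.8   1.2 -33. ]
(58, 8.5, 26.5) [508.  289.2  68. ] [ 7.8  2.  -0.5]
(70, 8.5, 26.5) [519.6 292.1  68. ] [11.6  3.   0. ]
```

```bash
python3 -m jog '{"travel":[[12,2,-4],[13,2.6,-4],[2.5,1,-13],[2,0,-13],[0,0,-4]],"dr":[[-0.74,2.91,0],[0,0,0],[0,0,0],[0,0,0],[0,0,0]],"jaw":[255,255,255,255,255]}' 80
python3 -m jog '{"travel":[[0,0,-3],[0,0,0],[0,0,0]],"dr":[[0,0,0],[0,0,0],[0,0,0]],"jaw":[255,255,255]}' 80
python3 - <<'E'
from h import *
st();nose();snap('scene','s5')
b=cv2.imread('pics/s5_raw.png')[110:190,320:450];cv2.imwrite('pics/s5.png',cv2.resize(b,None,fx=6,fy=6,interpolation=cv2.INTER_CUBIC))
E
```

```text
time: 7.37
eef_pos: [0.4985, 0.2864, 0.0693]
tcp_rot: [-0.122, 0.98, -0.02, -0.158]
contact_force: [-1.4, 0.2, -4.0]
opening: 0.635
time: 7.62
eef_pos: [0.5001, 0.2874, 0.0692]
tcp_rot: [-0.122, 0.98, -0.02, -0.156]
contact_force: [-0.4, 0.1, -3.4]
opening: 0.639
t 7.62 pos [500.1 287.4  69.2] zax [-0.3   -0.077 -0.951] yax [-0.246  0.969 -0.001] F [-0.4  0.1 -3.4] M [ 0.12 -0.29 -0.01] op 0.639 q [ 0.33  0.42  1.74  0.03  1.29 -1.5 ]
nose [49.9  8.6 27.6] heelledge [-89.5   8.8  70.9] org [-24.9   8.7  49.9] yaw,pitch,roll [-0.1 18.1 -0. ] F_ch [-0.3  0.2 -3.4]
```

View pics/s5.png

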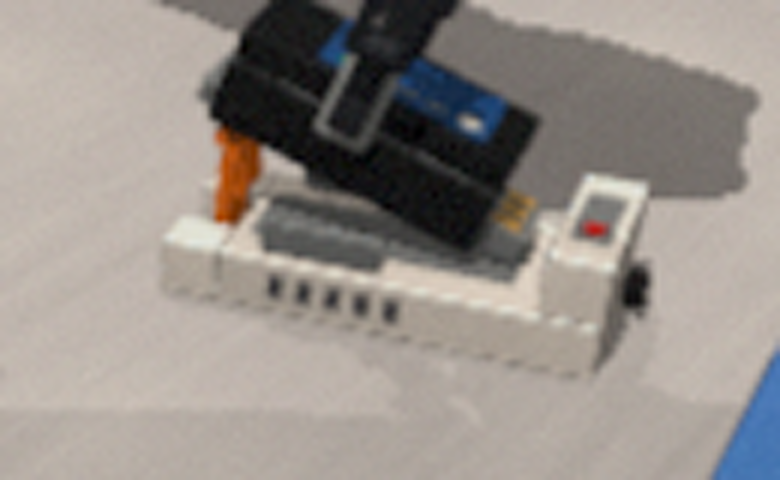

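s5 shows the nose just in front of the socket with the heel clear above the latch. I advance in small steps, watching the force.

```bash
python3 -m jog '{"travel":[[3.9,1,0],[3.9,1,0],[3.9,1,0],[0,0,0]],"dr":[[0,0,0],[0,0,0],[0,0,0],[0,0,0]],"jaw":[255,255,255,255]}' 80 | grep -E "eef|force"
python3 -c "
from h import *
nose()"
python3 -m jog '{"travel":[[2.9,0.7,0],[0,0,0]],"dr":[[0,0,0],[0,0,0]],"jaw":[255,255]}' 80 | grep -E "force"
python3 -c "
from h import *
nose()"
python3 -m jog '{"travel":[[2.9,0.7,0],[0,0,0]],"dr":[[0,0,0],[0,0,0]],"jaw":[255,255]}' 80 | grep -E "force"
python3 -c "
from h import *
nose()"
```

```text
eef_pos: [0.5137, 0.2908, 0.0698]
contact_force: [1.1, -0.1, -3.6]
nose [64.   8.5 28.4] heelledge [-75.5   8.7  71.4] org [-10.8   8.6  50.5] yaw,pitch,roll [-0.1 17.9 -0. ] F_ch [ 1.  -0.4 -3.6]
contact_force: [-0.3, 0.1, -3.6]
nose [66.2  8.4 27.8] heelledge [-73.2   8.6  71. ] org [-8.6  8.5 50. ] yaw,pitch,roll [-0.1 18.  -0. ] F_ch [-0.2  0.2 -3.6]
contact_force: [0.7, 0.0, -5.1]
nose [68.5  8.5 27.3] heelledge [-70.9   8.7  70.7] org [-6.3  8.6 49.6] yaw,pitch,roll [-0.1 18.1 -0. ] F_ch [ 0.7 -0.2 -5.1]
```

```bash
python3 -m jog '{"travel":[[0,0,-1.5],[0,0,0]],"dr":[[0,0,0],[0,0,0]],"jaw":[255,255]}' 80 | grep -E "force"
python3 -c "
from h import *
nose()"
python3 -m jog '{"travel":[[1.9,0.5,0],[1.9,0.5,0],[0,0,0]],"dr":[[0,0,0],[0,0,0],[0,0,0]],"jaw":[255,255,255]}' 80 | grep -E "force"
python3 -c "
from h import *
nose()"
```

```text
contact_force: [0.1, 0.9, -5.3]
nose [68.6  8.4 26. ] heelledge [-70.9   8.6  69.2] org [-6.2  8.5 48.2] yaw,pitch,roll [-0.1 18.  -0. ] F_ch [ 0.3  0.8 -5.3]
contact_force: [-0.1, 0.4, -4.1]
nose [72.4  8.5 25.9] heelledge [-67.    8.7  69.3] org [-2.4  8.6 48.2] yaw,pitch,roll [-0.1 18.1 -0. ] F_ch [-0.   0.4 -4.1]
```

The nose is about 11 mm into the slot with no contact force. Now I slide sideways to mid-bay; about 2 N of drag would confirm the nose is in the block.

```bash
python3 -m jog '{"travel":[[0.5,-1.9,0],[0.5,-1.9,0],[0,0,0]],"dr":[[0,0,0],[0,0,0],[0,0,0]],"jaw":[255,255,255]}' 80 | grep -E "force"
python3 -c "
from h import *
nose()"
python3 -m jog '{"travel":[[0.5,-1.9,0],[0.5,-1.9,0],[0,0,0]],"dr":[[0,0,0],[0,0,0],[0,0,0]],"jaw":[255,255,255]}' 80 | grep -E "force"
python3 -c "
from h import *
nose()"
python3 -m jog '{"travel":[[0.1,-0.6,0],[0,0,0],[0,0,0]],"dr":[[0,0,0],[0,0,0],[0,0,0]],"jaw":[255,255,255]}' 80 | grep -E "force"
python3 - <<'E'
from h import *
st();nose();snap('wrist','w6');snap('top','t6')
b=cv2.imread('pics/t6_raw.png')[175:265,150:250]; b=cv2.resize(b,None,fx=6,fy=6,interpolation=cv2.INTER_CUBIC)
cv2.imwrite('pics/t6.png',b)
E
```

```text
contact_force: [-0.6, 1.5, -5.4]
nose [72.5  4.7 26.1] heelledge [-67.    4.9  69.3] org [-2.3  4.8 48.3] yaw,pitch,roll [-0.1 18.   0. ] F_ch [-0.2  1.6 -5.4]
contact_force: [-0.6, 2.2, -5.2]
nose [72.5  0.4 26.1] heelledge [-66.9   0.6  69.4] org [-2.3  0.5 48.3] yaw,pitch,roll [-0.1 18.  -0. ] F_ch [-0.1  2.3 -5.2]
contact_force: [-0.1, 1.4, -7.0]
t 9.5 pos [524.1 284.6  67.7] zax [-0.3   -0.077 -0.951] yax [-0.246  0.969 -0.001] F [-0.1  1.4 -7. ] M [ 0.52 -0.19  0.1 ] op 0.639 q [ 0.32  0.46  1.69  0.02  1.3  -1.51]
nose [72.5 -0.  26.1] heelledge [-67.    0.2  69.4] org [-2.3  0.1 48.3] yaw,pitch,roll [-0.1 18.  -0. ] F_ch [ 0.2  1.4 -7. ]
```

The block follows with about 2 N of drag, so the nose is in it and the pack is in mid-bay. Now I compute the rock-down path, with the nose pressing in gently as the heel drops.

Run:
```python
from h import *
p0=tcp((72.5,0,26),18)
for n,th in ((74,15),(75.2,12),(76.2,9),(77,6),(77.6,3),(78,0)): t=tcp((n,0,26),th); print(n,th,t.round(1),(t-p0).round(1)); p0=t
```

```text
74 15 [523.6 284.4  63.5] [-0.6 -0.1 -4. ]
75.2 12 [522.9 284.2  59.4] [-0.6 -0.2 -4.1]
76.2 9 [522.3 284.1  55.1] [-0.6 -0.2 -4.2]
77 6 [521.7 283.9  50.8] [-0.6 -0.2 -4.3]
77.6 3 [521.2 283.8  46.4] [-0.6 -0.1 -4.4]
78 0 [520.6 283.6  42. ] [-0.5 -0.1 -4.4]
```

View pics/t6.png

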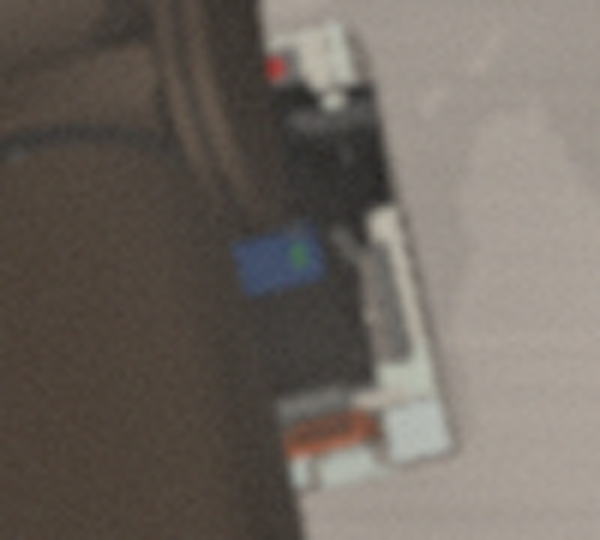

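t6 is mostly hidden by the arm. What it does show is the right rail beside the shell at (390,300) and the ledge above the orange latch, consistent with mid-bay. I start rocking down.

```bash
python3 -m jog '{"travel":[[-0.6,-0.1,-4],[0,0,0],[-0.6,-0.2,-4.1],[0,0,0]],"dr":[[0.74,-2.91,0],[0,0,0],[0.74,-2.91,0],[0,0,0]],"jaw":[255,255,255,255]}' 80 | grep -E "force"
python3 -c "
from h import *
nose()"
python3 -m jog '{"travel":[[-0.3,-0.1,-2.1],[-0.3,-0.1,-2.1],[0,0,0],[0,0,0]],"dr":[[0.37,-1.45,0],[0.37,-1.45,0],[0,0,0],[0,0,0]],"jaw":[255,255,255,255]}' 80 | grep -E "force"
python3 - <<'E'
from h import *
st();nose();snap('wrist','w7')
b=cv2.imread('pics/w7_raw.png')[40:240,200:450]; cv2.imwrite('pics/w7.png',cv2.resize(b,None,fx=3,fy=3,interpolation=cv2.INTER_CUBIC))
E
```

```text
contact_force: [-0.3, 1.0, -3.5]
nose [74.3 -0.3 26.3] heelledge [-68.9  -0.2  54.9] org [-2.4 -0.2 40.7] yaw,pitch,roll [-0.1 12.1 -0.1] F_ch [-0.1  1.1 -3.5]
contact_force: [0.5, 0.9, -4.4]
t 10.27 pos [522.9 284.   56.2] zax [-0.152 -0.039 -0.988] yax [-0.246  0.969 -0.001] F [ 0.5  0.9 -4.4] M [ 0.1  -0.08  0.01] op 0.639 q [ 0.32  0.39  1.79  0.01  1.11 -1.5 ]
nose [76.8 -0.4 27. ] heelledge [-67.7  -0.1  48. ] org [-0.6 -0.2 37.3] yaw,pitch,roll [-0.1  9.  -0.1] F_ch [ 0.7  0.7 -4.4]
```

View pics/w7.png

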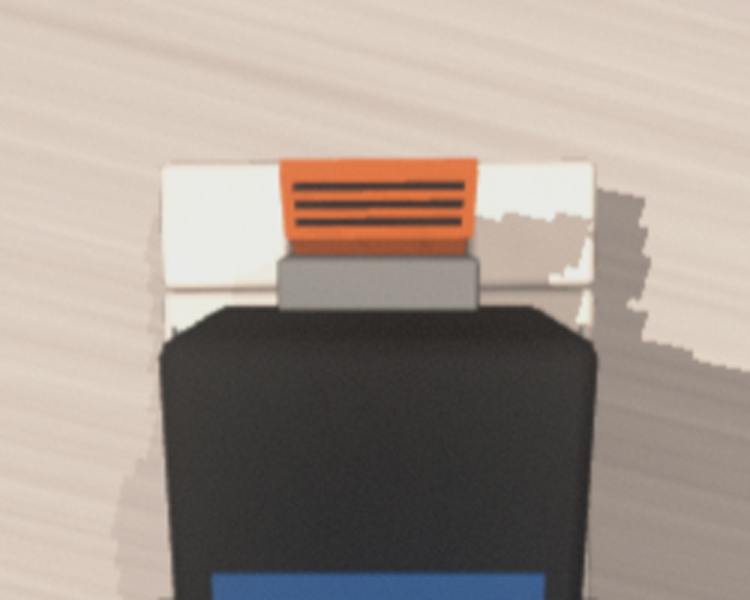

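w7 shows the ledge (278..478) centred over the latch (281..477), and both centred on the charger (162..594). I keep rocking.

```bash
python3 -m jog '{"travel":[[-0.3,-0.1,-2.1],[-0.3,-0.1,-2.2],[0,0,0],[0,0,0]],"dr":[[0.37,-1.45,0],[0.37,-1.45,0],[0,0,0],[0,0,0]],"jaw":[255,255,255,255]}' 100 | grep -E "force"
python3 -c "
from h import *
nose()"
python3 -m jog '{"travel":[[-0.3,-0.1,-2.2],[-0.3,-0.1,-2.2],[0,0,0],[0,0,0]],"dr":[[0.37,-1.45,0],[0.37,-1.45,0],[0,0,0],[0,0,0]],"jaw":[255,255,255,255]}' 100 | grep -E "force"
python3 -c "
from h import *
nose();st()"
```

```text
contact_force: [2.3, 1.1, -3.7]
nose [78.4 -0.3 27.4] heelledge [-67.   -0.1  40.5] org [ 0.6 -0.2 33.5] yaw,pitch,roll [-0.1  5.9 -0. ] F_ch [ 2.5  0.5 -3.7]
contact_force: [3.2, 0.8, -3.7]
nose [78.6 -0.2 27.1] heelledge [-67.3  -0.   32.6] org [ 0.6 -0.1 29.1] yaw,pitch,roll [-0.1  3.  -0. ] F_ch [ 3.3 -0.1 -3.7]
t 10.98 pos [522.2 283.9  47.4] zax [-0.05  -0.013 -0.999] yax [-0.246  0.969 -0.   ] F [ 3.2  0.8 -3.7] M [ 0.11 -0.56  0.04] op 0.634 q [ 0.33  0.35  1.86  0.    0.98 -1.5 ]
```

```bash
python3 -m jog '{"travel":[[-0.3,-0.1,-2.2],[-0.3,-0.1,-2.2],[0,0,0],[0,0,0]],"dr":[[0.37,-1.45,0],[0.37,-1.45,0],[0,0,0],[0,0,0]],"jaw":[255,255,255,255]}' 100 | grep -E "force"
python3 -c "
from h import *
nose();st()"
python3 -m jog '{"travel":[[0,0,-1.5],[0,0,0],[0,0,0]],"dr":[[0,0,0],[0,0,0],[0,0,0]],"jaw":[255,255,255]}' 100 | grep -E "force"
python3 -c "
from h import *
nose();st()"
```

```text
contact_force: [0.9, -0.9, -5.1]
nose [77.9 -0.2 26.2] heelledge [-68.1  -0.   24.5] org [-0.1 -0.1 24.4] yaw,pitch,roll [-0.1  0.1 -0. ] F_ch [ 0.7 -1.1 -5.1]
t 11.32 pos [520.6 283.5  42.4] zax [-0.002 -0.001 -1.   ] yax [-0.246  0.969 -0.   ] F [ 0.9 -0.9 -5.1] M [ 0.03 -0.24 -0.05] op 0.633 q [ 0.33  0.33  1.9  -0.    0.91 -1.49]
contact_force: [-3.3, -1.9, 3.9]
nose [77.8 -0.2 25.5] heelledge [-68.2  -0.   23.9] org [-0.2 -0.1 23.7] yaw,pitch,roll [-0.1  0.1 -0. ] F_ch [-3.7 -1.1  3.9]
t 11.57 pos [520.5 283.5  41.7] zax [-0.002 -0.001 -1.   ] yax [-0.246  0.969 -0.   ] F [-3.3 -1.9  3.9] M [-0.18  0.31 -0.04] op 0.631 q [ 0.33  0.33  1.9  -0.    0.91 -1.49]
```

The force has bottomed out on the floor (+8 N over the held weight) and the latch's forward push dropped from 3.3 to 0.7 N, so it has probably clicked. I check with a gentle tug upward.

```bash
python3 -m jog '{"travel":[[0,0,-1.5],[0,0,0],[0,0,1.5],[0,0,1.5],[0,0,0]],"dr":[[0,0,0],[0,0,0],[0,0,0],[0,0,0],[0,0,0]],"jaw":[255,255,255,255,255]}' 100 | grep -E "force"
python3 -m jog '{"travel":[[0,0,1.5],[0,0,1.5],[0,0,0],[0,0,0]],"dr":[[0,0,0],[0,0,0],[0,0,0],[0,0,0]],"jaw":[255,255,255,255]}' 100 | grep -E "force"
python3 -c "
from h import *
nose();st()"
```

```text
contact_force: [1.3, 0.3, -3.0]
contact_force: [0.6, 1.5, -12.3]
nose [77.1 -0.2 27.6] heelledge [-68.9  -0.   25.9] org [-0.9 -0.1 25.8] yaw,pitch,roll [-0.1  0.1 -0. ] F_ch [  0.9   1.3 -12.3]
t 12.32 pos [519.8 283.3  43.8] zax [-0.002 -0.001 -1.   ] yax [-0.246  0.969 -0.   ] F [  0.6   1.5 -12.3] M [ 0.28 -0.79  0.01] op 0.633 q [ 0.33  0.33  1.9  -0.    0.91 -1.49]
```

The tug is resisted by about 8 N at the heel (the moment's sign agrees), so the tooth is over the ledge. I set the pack back down, release and lift.

```bash
python3 -m jog '{"travel":[[0,0,-2],[0,0,-2],[0,0,0],[0,0,0],[0,0,0]],"dr":[[0,0,0],[0,0,0],[0,0,0],[0,0,0],[0,0,0]],"jaw":[255,255,255,150,80]}' 20 | grep -E "force|open"
python3 -m jog '{"travel":[[0,0,0],[0,0,0],[0,0,0],[0,0,0],[0,0,0]],"dr":[[0,0,0],[0,0,0],[0,0,0],[0,0,0],[0,0,0]],"jaw":[0,0,0,0,0]}' | grep -E "force|open"
python3 -c "
from h import *
st()"
```

```text
contact_force: [-0.2, -0.8, 0.5]
opening: 0.685
contact_force: [-0.1, -0.1, 0.2]
opening: 1.0
t 13.15 pos [520.8 283.7  41.8] zax [-0. -0. -1.] yax [-0.246  0.969 -0.   ] F [-0.1 -0.1  0.2] M [-0.04 -0.03  0.02] op 1.0 q [ 0.33  0.33  1.9  -0.    0.91 -1.49]
```

```bash
python3 -m jog '{"travel":[[0,0,15],[0,0,25],[0,0,35],[0,0,35],[0,0,0]],"dr":[[0,0,0],[0,0,0],[0,0,0],[0,0,0],[0,0,0]],"jaw":[0,0,0,0,0]}' | grep force
python3 -m jog '{"travel":[[-5,-35,10],[-5,-35,0],[0,0,0],[0,0,0]],"dr":[[0,0,0],[0,0,0],[0,0,0],[0,0,0]],"jaw":[0,0,0,0]}' | grep force
python3 - <<'E'
from h import *
st();snap('wrist','w8');snap('scene','s8');c=load('w8');cs=load('s8')
f=lambda L:C/1000+np.array(L)/1000@Rc.T
print(proj(c,f([(-60,0,68),(60,0,68),(-64.5,0,35.5),(64,0,50)])).round(), proj(cs,f([(-60,0,68),(60,0,68)])).round())
a=cv2.imread('pics/w8_raw.png');b=cv2.imread('pics/s8_raw.png')
x,y=proj(c,f([(0,0,50)]))[0]; x0=int(np.clip(x-130,0,380));y0=int(np.clip(y-140,0,140))
A=cv2.resize(a[y0:y0+240,x0:x0+240],(400,400),interpolation=cv2.INTER_CUBIC); print(x0,y0)
B=cv2.resize(b[100:200,330:430],(400,400),interpolation=cv2.INTER_CUBIC)
cv2.imwrite('pics/fin.png',cv2.hconcat([A,B]))
E
```

```text
contact_force: [1.9, 0.6, 1.2]
contact_force: [-0.0, 0.0, 1.0]
t 13.9 pos [510.6 212.4 161.6] zax [-0. -0. -1.] yax [-0.243  0.97   0.   ] F [-0.  0.  1.] M [-0.01 -0.02 -0.02] op 1.001 q [ 0.21  0.09  1.94 -0.    1.11 -1.61]
[[411. 169.]
 [401. 305.]
 [402. 157.]
 [397. 297.]] [[365. 129.]
 [413. 138.]]
270 92
```

The picture limit is reached, so I check numerically: lamp colour and latch position in the images, then a light touch on the heel and nose tops to confirm the pack sits flat at 68 mm.

Run:
```python
from h import *
f=lambda L:C/1000+np.array(L,float)/1000@Rc.T
# lamp: scene, before/after
for n in ('top0','scene0'): pass
for nm,ref in (('scene','scene0'),):
    c=load('s8'); p=proj(c,f([(77,-12,50)]))[0]; print('lamp px',p.round())
for fn in ('pics/scene0.png','pics/s8_raw.png'):
    im=cv2.imread(fn).astype(int); b,g,r=[im[:,:,i] for i in range(3)]
    W=(slice(125,165),slice(400,435))
    print(fn,'red',int(((r>g+60)&(r>b+60))[W].sum()),'green',int(((g>r+40)&(g>b+25))[W].sum()))
# latch orange in w8, versus closed/pushed-back prediction of tab top
im=cv2.imread('pics/w8_raw.png').astype(int);b,g,r=[im[:,:,i] for i in range(3)]
m=(r>g+50)&(g>b+10)&(r>120); m[:, :340]=0; m[:, 470:]=0; m[230:]=0
y,x=np.nonzero(m); print('orange x',np.percentile(x,[2,98]),'y',np.percentile(y,[2,98]),len(x))
c=load('w8')
for th in (0,.05,.1,.15):
    q=[]
    for px,pz in ((-77,63),(-69,54),(-64.5,35.5)):
        dx,dz=px+73,pz-8; q+= [(-73+dx*np.cos(th)-dz*np.sin(th),0,8+dx*np.sin(th)+dz*np.cos(th))]
    print(th,proj(c,f(q)).round(1).tolist())
# heel dark/ledge profile
col=int(proj(c,f([(-64,8,40)]))[0][0]); print('col',col,[(i,im[i,col].tolist()) for i in range(140,186,2)])
print('pred heel top',proj(c,f([(-60,8,68)])).round(1),'ledge',proj(c,f([(-68,8,34),(-60,8,34)])).round(1))
t=C+Rc@np.array([-42,0,0]);t2=C+Rc@np.array([35,0,0]); print('touch',t.round(1),t2.round(1))
```

```text
lamp px [418. 148.]
pics/scene0.png red 8 green 0
pics/s8_raw.png red 8 green 0
orange x [384. 430.] y [142. 156.] 405
0 [[411.1, 145.4], [407.4, 154.3], [401.6, 156.6]]
0.05 [[411.2, 141.8], [407.6, 151.4], [401.8, 155.1]]
0.1 [[411.4, 138.1], [407.8, 148.5], [402.0, 153.5]]
0.15 [[411.4, 134.5], [408.0, 145.6], [402.2, 151.9]]
col 412 [(140, [118, 129, 142]), (142, [52, 76, 137]), (144, [54, 95, 188]), (146, [54, 93, 182]), (148, [46, 62, 102]), (150, [47, 72, 132]), (152, [43, 57, 87]), (154, [47, 69, 121]), (156, [46, 69, 125]), (158, [66, 80, 116]), (160, [87, 92, 96]), (162, [37, 38, 43]), (164, [34, 35, 40]), (166, [36, 37, 41]), (168, [42, 43, 45]), (170, [43, 45, 47]), (172, [45, 48, 50]), (174, [43, 45, 47]), (176, [44, 45, 46]), (178, [45, 47, 50]), (180, [44, 46, 49]), (182, [42, 44, 46]), (184, [45, 44, 46])]
pred heel top [[421.7 168.5]] ledge [[410.7 152.3]
 [410.1 161.5]]
touch [486.9 275.    0. ] [561.5 294.    0. ]
```

The orange tooth ends at row 157, against 156.6 predicted for a closed latch and 151.9 at 0.15 rad, and it covers the ledge. The lamp is still red. Next, the touch test on the heel.

```bash
python3 -m jog '{"travel":[[-12,31,0],[-12,31,0],[0,0,-35],[0,0,-35],[0,0,0]],"dr":[[0,0,0],[0,0,0],[0,0,0],[0,0,0],[0,0,0]],"jaw":[255,255,255,255,255]}' 40 | grep -E "open|eef"
python3 -m jog '{"travel":[[0,0,-8],[0,0,-6],[0,0,-3],[0,0,0],[0,0,0]],"dr":[[0,0,0],[0,0,0],[0,0,0],[0,0,0],[0,0,0]],"jaw":[255,255,255,255,255]}' | grep -E "open|eef|force"
python3 -m jog '{"travel":[[0,0,-3],[0,0,0],[0,0,0]],"dr":[[0,0,0],[0,0,0],[0,0,0]],"jaw":[255,255,255]}' | grep -E "open|eef|force"
```

```text
eef_pos: [0.4811, 0.2754, 0.0841]
opening: 0.294
eef_pos: [0.4876, 0.2757, 0.0757]
contact_force: [-0.1, 0.0, -0.3]
opening: -0.001
eef_pos: [0.4868, 0.2755, 0.0718]
contact_force: [-0.9, 1.2, -0.3]
opening: 0.0
```

```bash
for i in 1 2 3; do :; done
python3 -m jog '{"travel":[[0,0,-3],[0,0,0],[0,0,0]],"dr":[[0,0,0],[0,0,0],[0,0,0]],"jaw":[255,255,255]}' | grep -E "eef|force"
python3 -m jog '{"travel":[[0,0,-3],[0,0,0],[0,0,0]],"dr":[[0,0,0],[0,0,0],[0,0,0]],"jaw":[255,255,255]}' | grep -E "eef|force"
python3 -m jog '{"travel":[[0,0,-3],[0,0,0],[0,0,0]],"dr":[[0,0,0],[0,0,0],[0,0,0]],"jaw":[255,255,255]}' | grep -E "eef|force"
```

```text
eef_pos: [0.4865, 0.2755, 0.0682]
contact_force: [-0.8, -0.2, 0.4]
eef_pos: [0.4867, 0.2756, 0.068]
contact_force: [-5.4, -2.5, 13.7]
eef_pos: [0.4868, 0.2757, 0.0679]
contact_force: [-12.2, -6.3, 27.4]
```

The heel top is at 68.0 mm and rigid, so the pack is flat on the bay floor. I retract, recheck the latch and sign off.

```bash
python3 -m jog '{"travel":[[0,0,20],[0,0,35],[0,0,35],[12,-31,8],[12,-31,0]],"dr":[[0,0,0],[0,0,0],[0,0,0],[0,0,0],[0,0,0]],"jaw":[255,255,255,255,0]}' | grep -E "eef|force"
python3 -m jog '{"travel":[[0,0,0],[0,0,0],[0,0,0],[0,0,0],[0,0,0]],"dr":[[0,0,0],[0,0,0],[0,0,0],[0,0,0],[0,0,0]],"jaw":[0,0,0,0,0]}' | grep -E "eef|force"
python3 - <<'E'
from h import *
f=lambda L:C/1000+np.array(L,float)/1000@Rc.T
snap('wrist','w9');snap('scene','s9');c=load('w9')
im=cv2.imread('pics/w9_raw.png').astype(int);b,g,r=[im[:,:,i] for i in range(3)]
m=(r>g+50)&(g>b+10)&(r>120); m[:, :340]=0; m[:, 470:]=0; m[230:]=0
y,x=np.nonzero(m); print('orange y',np.percentile(y,[2,98]),'pred closed',proj(c,f([(-77,0,63),(-64.5,0,35.5)])).round(1).tolist())
a=cv2.imread('pics/scene0.png').astype(int);d=cv2.imread('pics/s9_raw.png').astype(int)
D=cv2.blur(np.abs(a-d).max(2).astype(np.float32),(5,5))
for n,(x0,y0,x1,y1) in dict(timer=(378,230,450,275),dish=(355,290,415,342),tipbox=(440,168,495,235),full=(160,220,262,325),purple=(262,130,300,168)).items(): print(n,'max diff',D[y0:y1,x0:x1].max())
st(); print(sign_off())
E
```

```text
eef_pos: [0.513, 0.2147, 0.1654]
contact_force: [1.1, 0.5, -0.7]
eef_pos: [0.5099, 0.2143, 0.1598]
contact_force: [0.3, 1.0, -0.2]
orange y [143. 157.] pred closed [[409.2, 146.5], [399.8, 157.7]]
timer max diff 18.36
dish max diff 4.12
tipbox max diff 4.56
full max diff 17.96
purple max diff 70.48
t 16.77 pos [510.  214.3 160. ] zax [-0.002 -0.    -1.   ] yax [-0.247  0.969 -0.   ] F [ 1.3 -0.2  0.5] M [ 0.04  0.01 -0.01] op 0.994 q [ 0.21  0.09  1.94 -0.    1.11 -1.61]
the job is handed in; nothing more can be done
None
```

The black pack is seated in the free charger, latched, flat and let go. The job was handed in at about 17 s of the 56 s allowed.

I gripped the pack across its width and raised the heel 18°. The nose went about 11 mm into the contact block, which stood about 9 mm to the charger's +y side. I slid the pack to mid-bay with the block following at about 2 N of drag, then rocked the heel down.

**Last checks**
- **Latch:** the tooth reads closed in the image (edge at row 157, about 157.7 predicted for closed) and lies over the ledge. Before release, an upward tug met about 8 N of resistance at the heel.
- **Seating:** the heel top touched rigidly at 68.0 mm, the height of a seated pack. That touch reached about 31 N in total on the pack's top, the highest force I read in the whole job.
- **Neighbours:** the dish and tip box look unchanged. The timer and the occupied charger show small differences, which I put down to light or shadow. The area of the purple lookalike shows a larger difference, which I take to be the arm or its shadow. I did not look into any of these further.

**Not confirmed**
- The charger's lamp still reads red. I don't know whether it is meant to change.
- The last picture could not be viewed (picture limit reached), so the final checks rest on pixel numbers and touch.

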